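# Latch the sample canister in its holder and unscrew its cap

### The job

Swing the holder's steel latch bar, with the orange pad on its end, down over the metal canister's red side lug until it rests fully home in its catch, so that the canister cannot turn. Then grip the tight white cap and turn it anticlockwise seen from above only until the threads let go - its red line then points along the red lug, and should not go more than about 40 degrees past it - and lift it straight up. Finish while still holding the cap, level and still, centred about 2 cm clear above the canister's mouth, with the canister latched down in the holder and the gauges and tools around it left alone.

Things in the scene. Friction and masses are not known exactly. Their poses are not given: they have to be found in the camera images.
- fixture: blue holder block fixed to the table, 34 mm tall, x -55 to +95 mm, y +-110 mm; origin on the table under the axis of the round well holding the canister (59 mm wide, floor 8 mm above the table). The closed latch bar lies along its y at x = +47 mm, top 58.5 mm above the table; hinge bracket at y = -80 mm (68 mm high), catch fork at y = +72 mm (64 mm high).
- latch (a joint): angle of the latch bar, rad: 0 = closed, level in its catch (stop there); grows as it lifts about its hinge, to 1.7. Stiff hinge: the bar stays where it is left; 1 to 2 N at its end pad move it down. Steel bar 18 mm wide, 10 mm thick, swinging in the holder's plane x = +47 mm, from the hinge towards +y; a 16 mm notch under it straddles the canister's red lug.
- latch_hinge (a point): point on the hinge line of the latch bar, 41 mm above the table; the hinge line is parallel to the holder's x axis. Its axes are the holder's.
- latch_pad (a point): centre of the upper face of the orange pad (26 mm wide, 32 mm along the bar, 14 mm thick) on the free end of the latch bar, 176 mm along the bar from the hinge and 19.5 mm above the hinge line; closed, 60.5 mm above the table. z: outward normal of that face (push against it to close); y: along the bar, away from the hinge.
- jar: the canister: aluminium, blue band, body 56 mm wide, 62 mm tall, then a 39 mm neck with thread ridges up to 88 mm; 0.25 to 0.5 kg, loose in the holder's well; origin at the centre of its underside. Its red side lug (12 mm wide, reaching 60 mm from the axis) points along its x. Unlatched, it turns with the cap. A sprung seal pushes the cap up (about 10 N) over its first 4 to 6 mm.
- jar_mouth (a point): centre of the canister's mouth, at the top of the neck, 88 mm above the canister's underside (96 mm above the table).
- cap_center (a point): centre of the white ribbed screw cap (60 mm across, 28 mm tall, 60 g; its lower edge 14 mm below). z up, x towards its red line. May be gripped across any diameter. Opens anticlockwise from above against up to about 0.25 N m, rising about 2 mm; threads let go by when the red line is 0.25 rad short of the red lug; from there to about 0.8 rad past the lug (a stop) it lifts off freely.
- cap_mark (a point): a point of the red line, on the cap's top face 25 mm from its axis. At the start it lies 0.95 to 1.45 rad clockwise (from above) of the canister's red lug.
- ring_gauge: ring gauge: plain steel ring, 64 mm outside, 36 mm hole, 20 mm tall, lying flat; origin at the centre of its underside. A bystander.
- gauge_block: steel block 30 x 60 x 20 mm; origin at the centre of its underside. A bystander.
- spare_jar: smaller closed canister with a black cap and a green band, 52 mm across, 68 mm tall; origin at the centre of its underside. A bystander, not the one to open.
- screwdriver: screwdriver lying on the table; origin under its middle. A bystander.
- brush: small brush lying on the table; origin under its middle. A bystander.
- plug_gauge: double-ended plug gauge, yellow handle with steel ends, 112 mm long, 28 mm thick, lying along its own x; origin at the middle of its underside. A bystander.
Things that resemble listed ones, but are neither listed nor needed, are in the scene too. Leave any brown or turquoise look-alike of the part that bears cap_center alone.

How it is judged:
By the outcome, as a careful person would: the job done as asked, in the order asked, and still so for the second after the job is handed in, while the arm keeps its last pose, push and grip.
It also fails if it takes over 54 s, if anything falls off the work surface, if the arm or the gripper's body presses on something with over 40 N, if the wrist force passes 120 N, or if a joint passes its speed limit or range.

### The arm

A 7-joint arm with a two-finger parallel gripper is mounted at the origin on the work surface. World frame = base frame: x ahead of the robot, y to its left, z up, the work surface at z = 0. Lengths are in m, angles in degrees, forces in N, time in s.
With the tool pointing down it reaches from about 0.425 to 0.825 m from the base axis. Payload 3.6 kg.
Tool frame: the origin (TCP) lies at the very end of the fingers, on their centre line; the grasp point (between the pads) lies 19 mm behind it; z points along the fingers, x is the direction in which the jaws open and shut, and the axes are right-handed (so a half turn about z gives the same grasp; the last joint's range is limited). The gripper opens to 93 mm and grips with 3 to 60 N. Pads are 15 mm wide; open, the fingers measure 128 mm over their backs; the gripper's body (75 mm by 188 mm) begins 65 mm behind the grasp point.
Start: joints at [73.195, 35.231, -0.722, 81.555, 0.464, 63.22, -2.315], TCP at [0.171, -0.627, 0.219] pointing down, gripper open.
Joint ranges: [-178.69, 178.69], [-17.37, 117.87], [-77.05, 75.6], [15.02, 138.74], [-78.02, 258.01], [0.78, 113.62], [-162.83, 162.83]. Speed limits (degrees/s): [159.86, 159.86, 180, 180, 180, 180, 180].

### API

Orientations are given as [roll, pitch, yaw] about the fixed x, y, z axes, in that order (R = Rz(yaw) Ry(pitch) Rx(roll)).
In Python, from rig import r gives the robot as it stands.
- The arm moves only by the tool drive_tool, never from a script. Its argument "targets" is one flat list of numbers, 5 for each row, row after row: the opening in per cent of the stroke, from 0 (shut) to 100 (fully open), then the shift along the world's x, y, z in m, then the turn about the world's z in degrees. A call has 1 to 8 rows; each row shifts and turns the pose as measured when the row begins; what a row does not reach is not made up. A row lasts 1/8 s, in which the tool goes at most 62.5 mm and 10.7 degrees, less where a joint would pass 70% of its speed; a pose out of reach is approached as far as the arm can. A call is refused whole if a number of a shift passes 0.0625 or a number of a turn 10.7, either way. A call with a gripper value outside its range is refused whole. The fingers move at their own pace and stop on an object; the grip force is fixed at half the most. Time passes only in rows, so rows that do not move let the fingers close. It gives the time, the measured TCP pose, the force and the opening at its end, in the units of the state.
- r.read_state(): the state, without advancing time (a new reading comes with each control period).
- r.grab_frame(name): name is "side" or "top"; returns a dict with "color" (400x640x3 uint8, blue, green, red), "camera_matrix" (3x3 intrinsics, pixels), "origin" and "attitude" of the camera in the world. Camera axes: x right, y up, looking along -z (the intrinsics and any distortion apply to the point x, -y, -z); pixel columns grow to the right and rows downward; lengths in m; the calibration is good to about 2 mm. A picture is of the moment at which its call begins. There is no depth.
- r.finish_job(): hands the job in, once; it reports no verdict.
The state is a dict: "t": time; "joint_positions": joint angles; "joint_vel": joint speeds; "joint_efforts": joint torques, N m; "ee_pos": TCP position; "eef_rot": TCP orientation; "wrist_force": force on the tool from outside, world axes, zero at the start; "ft_torque": the same for the moment, N m; "width": finger opening in m.
Only numpy, scipy, OpenCV 4.12 (cv2) and the standard library are available. Lean on these libraries where they do the work, as an engineer would, in place of code of your own. Each camera call takes 0.05 s, during which the arm holds its last target. There are 200 camera calls.

## Working session

There is one attempt and no reset: what is moved stays moved. The work goes in short steps, Python scripts to look and compute and a tool call to move; the robot and the scene stay as the last step left them, time stands still between calls to the robot, and variables do not carry over. Pictures are saved under pics/ and viewed, about 8 in all and at most 12, crops included, and the job is handed in when it is done.

Besides the shell and the picture viewer there is one more tool, called after "Request:" as name(argument=value, ...), one argument or row to a line, values as JSON. drive_tool: Moves the arm, as the interface text tells. Its arguments: {"type":"object","properties":{"targets":{"type":"array","items":{"type":"number"}}},"required":["targets"]}

```bash
mkdir -p pics; ls
python3 - <<'E'
from rig import r
import cv2,numpy as np
s=r.read_state();print(s)
for n in("side","top"):
    f=r.grab_frame(n);cv2.imwrite(f"pics/{n}0.png",f["color"]);print(n,np.array(f["camera_matrix"]).tolist(),f["origin"],f["attitude"],[k for k in f])
E
```

```text
pics
{'t': 0.0, 'joint_positions': array([73.19638561, 35.29122644, -0.72244858, 81.63835277,  0.46401889,
       63.21940904, -2.31471488]), 'joint_vel': array([ 0.07147315,  0.01564566,  0.03475147,  0.0016228 ,  0.05516169,
       -0.0445897 , -0.07993629]), 'joint_efforts': array([ 4.23181637e-04, -4.58923888e+01,  2.09210305e-01, -1.65743530e+01,
       -6.10713568e-02,  2.04814877e-02,  2.69191478e-04]), 'ee_pos': array([ 0.171158  , -0.62625827,  0.21747598]), 'eef_rot': array([ 1.79997760e+02,  1.46097053e-01, -7.47112724e+01]), 'wrist_force': array([ 0.28626424,  0.32800303, -0.24141561]), 'ft_torque': array([ 0.00575714, -0.02613771,  0.01803459]), 'width': 0.09297237890743912}
side [[396.659225058179, 0.0, 318.51705505978515], [0.0, 396.659225058179, 203.127116496374], [0.0, 0.0, 1.0]] [ 0.48710625 -0.86006686  0.88134281] [47.87036988  1.22196484 -5.47728859] ['color', 'camera_matrix', 'origin', 'attitude']
top [[423.89946432952564, 0.0, 316.14929290105096], [0.0, 423.89946432952564, 202.53630856552624], [0.0, 0.0, 1.0]] [0.34353654 0.00482384 1.18524331] [  9.41195165   0.73076913 -90.83667774] ['color', 'camera_matrix', 'origin', 'attitude']
```

View pics/top0.png

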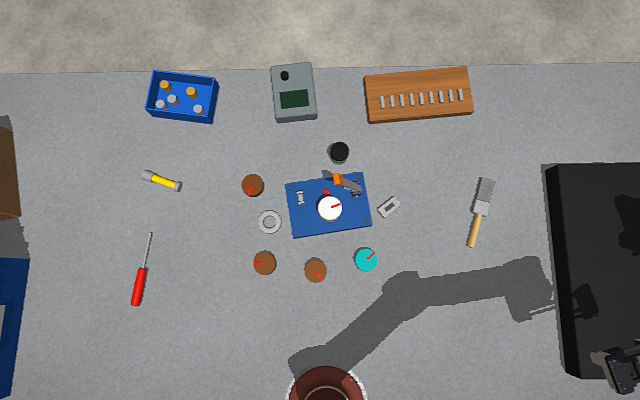

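View pics/side0.png

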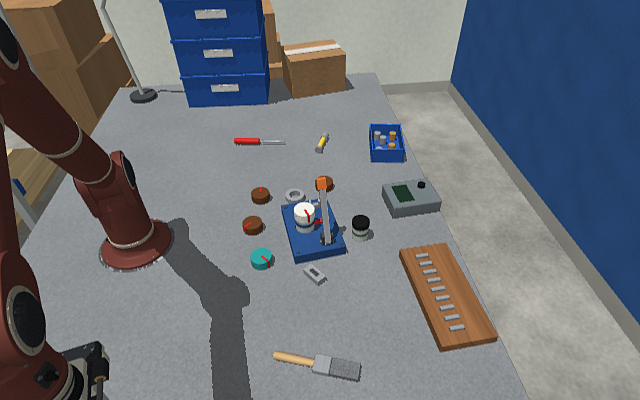

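Candidates in the top view are the white cap (330,208), brown look-alikes (253,186), (264,263) and (316,271), the turquoise one (366,260), and the spare jar's black cap (339,152). I choose the white cap at (330,208), which sits in the blue holder. Holder +x, the lug direction, is image-up (world +x).

```bash
cat > h.py <<'E'
from rig import r
import cv2,numpy as np
from scipy.spatial.transform import Rotation as R
def cam(n):
    f=r.grab_frame(n);f["R"]=R.from_euler("xyz",f["attitude"],degrees=True).as_matrix();return f
def ray(f,p):
    d=np.linalg.solve(f["camera_matrix"],[p[0],p[1],1]);d=f["R"]@(d*[1,-1,-1]);return d/np.linalg.norm(d)
def plane(f,p,z):
    d=ray(f,p);return f["origin"]+d*(z-f["origin"][2])/d[2]
def proj(f,X):
    c=(np.array(X)-f["origin"])@f["R"]*[1,-1,-1];q=f["camera_matrix"]@c;return q[:2]/q[2]
def tri(f,p,g,q):
    a,b=ray(f,p),ray(g,q);t=np.linalg.lstsq(np.c_[a,-b],g["origin"]-f["origin"],rcond=None)[0]
    A=f["origin"]+a*t[0];B=g["origin"]+b*t[1];return (A+B)/2,np.linalg.norm(A-B)
def blobs(f,box,lo,hi,amin=8):
    x0,y0,x1,y1=box;h=cv2.cvtColor(np.ascontiguousarray(f["color"][y0:y1,x0:x1]),cv2.COLOR_BGR2HSV)
    n,l,s,c=cv2.connectedComponentsWithStats(cv2.inRange(h,lo,hi))
    return [(int(s[i,4]),c[i]+[x0,y0],s[i,:4]+[x0,y0,0,0]) for i in range(1,n) if s[i,4]>=amin],l
def crop(f,box,name,k):
    x0,y0,x1,y1=box;cv2.imwrite(name,cv2.resize(f["color"][y0:y1,x0:x1],None,fx=k,fy=k,interpolation=cv2.INTER_CUBIC))
BT=(275,160,385,250);BS=(270,165,360,270)
E
python3 - <<'E'
from h import *
for n,B in(("top",BT),("side",BS)):
    f=cam(n)
    for nm,lo,hi in(("white",(0,0,200),(180,40,255)),("red",(0,170,90),(4,255,255)),("red2",(174,170,90),(180,255,255)),("orange",(6,170,120),(20,255,255))):
        for b in blobs(f,B,lo,hi)[0]: print(n,nm,b[0],b[1].round(1),b[2])
    h=cv2.cvtColor(f["color"],cv2.COLOR_BGR2HSV);m=cv2.inRange(h,(105,150,60),(120,255,255))
    k=np.zeros_like(m);k[B[1]:B[3],B[0]:B[2]]=m[B[1]:B[3],B[0]:B[2]]
    c=np.vstack([x for x in cv2.findContours(k,0,2)[0] if cv2.contourArea(x)>20])
    rc=cv2.minAreaRect(c);print(n,rc,cv2.boxPoints(rc).tolist(),[plane(f,p,.034)[:2].round(4).tolist() for p in cv2.boxPoints(rc)])
    crop(f,B,f"pics/{n}1.png",3.5)
a=cv2.imread("pics/top1.png");b=cv2.imread("pics/side1.png")
H=max(a.shape[0],b.shape[0]);p=lambda i:cv2.copyMakeBorder(i,0,H-i.shape[0],0,0,0)
cv2.imwrite("pics/pair1.png",np.hstack([p(a),p(b)]))
E
```

```text
top white 406 [329.1 207.9] [318 197  24  23]
top red 20 [325.6 192.8] [324 190   4   7]
top red 19 [335.2 205.2] [331 203  10   5]
top orange 97 [337.7 179.3] [333 174  10  12]
top ((327.9939270019531, 204.87936401367188), (54.50423049926758, 80.062255859375), 80.78897094726562) [[284.11669921875, 184.38648986816406], [363.1466064453125, 171.57081604003906], [371.87115478515625, 225.3722381591797], [292.84124755859375, 238.1879119873047]] [[0.5871, 0.1049], [0.6197, -0.1153], [0.469, -0.1341], [0.4375, 0.0815]]
side white 216 [303.4 208.6] [294 202  20  15]
side red 23 [307.4 215.7] [304 210   6  12]
side red 26 [317.8 221. ] [314 219   8   5]
side orange 115 [321.1 182.6] [316 176  11  14]
side ((313.5, 229.0), (61.36151123046875, 53.35783767700195), 75.96376037597656) [[280.1764831542969, 205.70587158203125], [331.9411926269531, 192.76470947265625], [346.8235168457031, 252.29412841796875], [295.0588073730469, 265.23529052734375]] [[0.4366, 0.0767], [0.6071, 0.1195], [0.6176, -0.139], [0.4711, -0.1687]]
```

View pics/pair1.png

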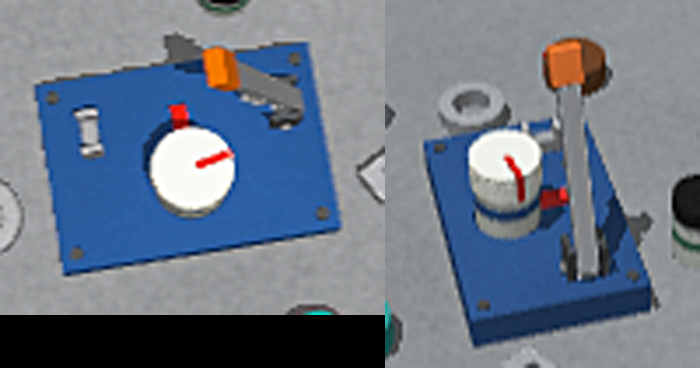

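The crop confirms the white cap with its red mark, on the blue-banded canister with the red lug. The bar is raised at the right with its orange pad at about (338,179), and the catch fork is at about (300,198).

Run:
```python
from h import *
t=cam("top");s=cam("side")
T=lambda a,b:(lambda x:(x[0].round(4),x[1].round(4)))(tri(t,a,s,b))
print("pad",T((337.7,179.3),(321.1,182.6)))
print("lug",T((325.6,192.8),(317.8,221)))
print("mark",T((335.2,205.2),(306.2,212)))
# cap top face ellipse incl. red mark
for f,B in((t,BT),(s,BS)):
    h=cv2.cvtColor(f["color"],cv2.COLOR_BGR2HSV);m=cv2.inRange(h,(0,0,225),(180,40,255))
    k=np.zeros_like(m);k[B[1]:B[3],B[0]:B[2]]=m[B[1]:B[3],B[0]:B[2]]
    c=max(cv2.findContours(k,0,2)[0],key=cv2.contourArea);hu=cv2.convexHull(c);e=cv2.fitEllipse(hu);print(e);f["e"]=e[0]
print("captop",T(t["e"],s["e"]))
for z in(.1,.105,.11):print(z,plane(t,t["e"],z).round(4),plane(s,s["e"],z).round(4),plane(t,(335.2,205.2),z).round(4))
for z in(.05,.055,.06):print("lug",z,plane(t,(325.6,192.8),z).round(4),plane(s,(317.8,221),z).round(4))
o=np.array([.5085,-.0187])
for yaw in(8.6,):
    Rz=R.from_euler("z",yaw,degrees=True).as_matrix()
    W=lambda p:Rz@np.array(p)+[*o,0]
    # screw holes & fork predicted pixels
    for n,p in dict(fork=(.047,.072,.064),brk=(.047,-.08,.068),lugtip=(.06,0,.05),c1=(.095,.11,.034),c2=(.095,-.11,.034),c3=(-.055,-.11,.034),c4=(-.055,.11,.034)).items():print(n,W(p).round(4),proj(t,W(p)).round(1),proj(s,W(p)).round(1))
    for th in np.arange(.9,1.4,.1):
        cc=(.047,-.08+.176*np.cos(th)-.0125*np.sin(th),.041+.176*np.sin(th)+.0125*np.cos(th));print(round(th,1),np.round(cc,3),W(cc).round(4),proj(t,W(cc)).round(1),proj(s,W(cc)).round(1))
```

```text
pad (array([ 0.5594, -0.0367,  0.2084]), np.float64(0.0017))
lug (array([ 0.5542, -0.0104,  0.0403]), np.float64(0.012))
mark (array([ 0.5149, -0.0332,  0.1014]), np.float64(0.0014))
((329.6013488769531, 207.56837463378906), (22.821928024291992, 22.942569732666016), 81.17009735107422)
((303.5599060058594, 208.80860900878906), (13.427962303161621, 19.973880767822266), 87.43028259277344)
captop (array([ 0.5086, -0.0187,  0.1012]), np.float64(0.0021))
0.1 [ 0.5098 -0.0186  0.1   ] [ 0.5076 -0.0176  0.1   ] [ 0.5158 -0.0332  0.1   ]
0.105 [ 0.5091 -0.0185  0.105 ] [ 0.5075 -0.023   0.105 ] [ 0.515 -0.033  0.105]
0.11 [ 0.5083 -0.0184  0.11  ] [ 0.5074 -0.0284  0.11  ] [ 0.5142 -0.0329  0.11  ]
lug 0.05 [ 0.5584 -0.0096  0.05  ] [ 0.5475 -0.022   0.05  ]
lug 0.055 [ 0.5574 -0.0095  0.055 ] [ 0.5471 -0.027   0.055 ]
lug 0.06 [ 0.5565 -0.0095  0.06  ] [ 0.5468 -0.032   0.06  ]
fork [0.5442 0.0595 0.064 ] [300.  197.4] [314.2 199.5]
brk [ 0.5669 -0.0908  0.068 ] [355.9 187.9] [326.8 233. ]
lugtip [ 0.5678 -0.0097  0.05  ] [325.6 189.4] [324.2 217.6]
c1 [0.586  0.1043 0.034 ] [284.3 184.8] [326.1 196.3]
c2 [ 0.6189 -0.1133  0.034 ] [362.4 171.9] [345.9 245.4]
c3 [ 0.4706 -0.1357  0.034 ] [372.4 224.8] [294.2 256. ]
c4 [0.4377 0.0818 0.034 ] [292.7 238.1] [280.5 204.6]
0.9 [0.047 0.02  0.187] [0.552  0.0077 0.1866] [319.  184.9] [317.3 178.8]
1.0 [0.047 0.005 0.196] [ 0.5543 -0.0071  0.1959] [325.2 183.1] [318.5 179.4]
1.1 [ 0.047 -0.011  0.204] [ 0.5567 -0.0229  0.2035] [331.8 181.3] [319.9 180.8]
1.2 [ 0.047 -0.028  0.21 ] [ 0.5591 -0.0392  0.2096] [338.8 179.6] [321.4 182.8]
1.3 [ 0.047 -0.045  0.214] [ 0.5617 -0.0561  0.2139] [346.1 178.1] [323.  185.4]
```

Request:
drive_tool(
  targets=[0,0.036,0.048,0.002,10.4,0,0.036,0.048,0,10.4,0,0.036,0.048,0,10.4,0,0.036,0.048,0,10.4,0,0.036,0.048,0,10.4,0,0.036,0.048,0,10.4,0,0.036,0.048,0,10.4,0,0.036,0.048,0,10.4],
)

```text
t: 1.3
ee_pos: [0.4615, -0.2361, 0.2209]
eef_rot: [179.6, -0.3, 10.4]
wrist_force: [0.1, -0.5, 0.2]
width: 0.0171
```

Request:
drive_tool(
  targets=[0,0.035,0.046,-0.003,-1.5,0,0.035,0.045,-0.003,0,0,0.035,0.045,-0.003,0,0,0,0,0,0],
)

```text
t: 1.8
ee_pos: [0.572, -0.0898, 0.2124]
eef_rot: [179.7, -0.5, 9.4]
wrist_force: [-0.8, -0.1, 0.5]
width: 0.0004
```

```bash
cat > plan.py <<'E'
from h import *
import sys
A=R.from_euler("z",8.6,degrees=True).as_matrix();O=np.array([.5085,-.0187,0])
def wp(th,s=.182):return O+A@[.047,-.08+s*np.cos(th)-.0195*np.sin(th)-.008,.041+s*np.sin(th)+.0195*np.cos(th)]
if __name__=="__main__":
    p=r.read_state()["ee_pos"];print("holder",(A.T@(p-O)).round(4))
    for th in map(float,sys.argv[1:]):
        q=wp(th);print(th,q.round(4),(q-p).round(4));p=q
E
python3 plan.py 1.185 1.05 .9 .75 .6 .45 .3 .2 .1 0.05 0
```

```text
holder [ 0.0521 -0.0798  0.2124]
1.185 [ 0.5606 -0.0488  0.217 ] [-0.0114  0.041   0.0045]
1.05 [ 0.5571 -0.0259  0.2086] [-0.0035  0.023  -0.0084]
0.9 [ 0.5535 -0.0019  0.1957] [-0.0036  0.0239 -0.0129]
0.75 [0.5502 0.0198 0.1793] [-0.0033  0.0218 -0.0164]
0.6 [0.5473 0.039  0.1599] [-0.0029  0.0191 -0.0195]
0.45 [0.5449 0.055  0.1377] [-0.0024  0.016  -0.0221]
0.3 [0.543  0.0675 0.1134] [-0.0019  0.0126 -0.0243]
0.2 [0.542  0.0739 0.0963] [-0.001   0.0063 -0.0171]
0.1 [0.5413 0.0784 0.0786] [-0.0007  0.0046 -0.0177]
0.05 [0.5411 0.0801 0.0696] [-0.0002  0.0016 -0.009 ]
0.0 [0.5409 0.0813 0.0605] [-0.0002  0.0012 -0.0091]
```

Request:
drive_tool(
  targets=[0,-0.009,0.022,0.003,0,0,-0.003,0.02,0.001,0,0,-0.0035,0.023,-0.0085,0,0,-0.0035,0.024,-0.013,0],
)

```text
t: 2.3
ee_pos: [0.5497, -0.0029, 0.1964]
eef_rot: [179.4, -0.6, 8.8]
wrist_force: [0.8, -0.3, 0.0]
width: 0.0008
```

```bash
python3 - <<'E'
from h import *
from plan import A,O
s=cam("side");t=cam("top")
bs=blobs(s,BS,(6,170,120),(20,255,255))[0];bt=blobs(t,(275,140,385,250),(6,170,120),(20,255,255))[0]
for b in bs:print("s",b[0],b[1].round(1),b[2])
for b in bt:print("t",b[0],b[1].round(1),b[2])
for th in(1.185,1.05,.95,.9,.85):
    c=O+A@[.047,-.08+.176*np.cos(th)-.0125*np.sin(th),.041+.176*np.sin(th)+.0125*np.cos(th)];print(th,proj(s,c).round(1),proj(t,c).round(1))
crop(s,(250,130,370,270),"pics/s2.png",4)
E
python3 plan.py .75 .6 .45 .3
```

```text
s 34 [318.8 182.4] [314 179  10   7]
1.185 [321.2 182.4] [337.8 179.9]
1.05 [319.2 180. ] [328.4 182.2]
0.95 [317.9 179. ] [322. 184.]
0.9 [317.3 178.8] [319.  184.9]
0.85 [316.7 178.7] [316.1 185.9]
holder [0.0418 0.0128 0.1954]
0.75 [0.5502 0.0198 0.1793] [ 0.0023  0.0197 -0.0161]
0.6 [0.5473 0.039  0.1599] [-0.0029  0.0191 -0.0195]
0.45 [0.5449 0.055  0.1377] [-0.0024  0.016  -0.0221]
0.3 [0.543  0.0675 0.1134] [-0.0019  0.0126 -0.0243]
```

View pics/s2.png

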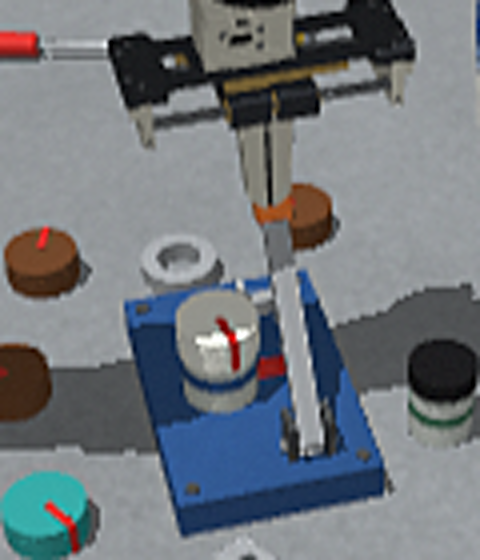

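The side crop shows the closed fingers on the pad (at about (318,182)) with the bar moving down ahead of them. I'll carry on along the arc.

Request:
drive_tool(
  targets=[0,0.0025,0.02,-0.016,0,0,-0.002,0.019,-0.0195,0,0,-0.002,0.016,-0.022,0,0,-0.002,0.0125,-0.024,0],
)

```text
t: 2.9
ee_pos: [0.5453, 0.0616, 0.1169]
eef_rot: [179.3, -0.7, 8.5]
wrist_force: [0.2, -0.2, 1.4]
width: 0.0005
```

```bash
python3 plan.py .3 .2 .1 .05 0; python3 -c "
from rig import r;print(r.read_state()['wrist_force'])"
```

```text
holder [0.0484 0.0739 0.1169]
0.3 [0.543  0.0675 0.1134] [-0.0023  0.0059 -0.0035]
0.2 [0.542  0.0739 0.0963] [-0.001   0.0063 -0.0171]
0.1 [0.5413 0.0784 0.0786] [-0.0007  0.0046 -0.0177]
0.05 [0.5411 0.0801 0.0696] [-0.0002  0.0016 -0.009 ]
0.0 [0.5409 0.0813 0.0605] [-0.0002  0.0012 -0.0091]
[ 0.24264641 -0.17398777  1.37943039]
```

Request:
drive_tool(
  targets=[0,-0.0025,0.009,-0.008,0,0,-0.001,0.0075,-0.016,0,0,-0.001,0.006,-0.015,0,0,0,0.002,-0.009,0,0,0,0,-0.005,0],
)

```text
t: 3.52
ee_pos: [0.5408, 0.0842, 0.0622]
eef_rot: [179.1, -0.8, 8.2]
wrist_force: [0.1, 0.0, 0.6]
width: 0.0005
```

```bash
python3 plan.py  0
```

```text
holder [0.0473 0.0969 0.0622]
0.0 [0.5409 0.0813 0.0605] [ 0.0001 -0.0029 -0.0017]
```

Request:
drive_tool(
  targets=[0,0,0,-0.003,0,0,0,0,-0.002,0,0,0,0,-0.002,0],
)

```text
t: 3.9
ee_pos: [0.5409, 0.0842, 0.0606]
eef_rot: [179.0, -0.8, 8.2]
wrist_force: [-4.1, -1.0, 13.0]
width: 0.0005
```

Request:
drive_tool(
  targets=[0,0,0,0.02,0,50,0,0,0.05,0,100,0,0,0.05,0,100,0.02,0.05,0,0,100,0.02,0.05,0,0,100,0,0.02,0,0],
)

```text
t: 4.65
ee_pos: [0.5839, 0.2008, 0.187]
eef_rot: [178.8, -1.1, 7.5]
wrist_force: [-0.7, 0.2, -0.2]
width: 0.0462
```

```bash
cat > look.py <<'E'
from h import *
import sys
from plan import A,O
t=cam("top");s=cam("side");st=r.read_state();print(st["ee_pos"].round(4),st["eef_rot"].round(1),st["wrist_force"].round(1),st["width"],st["joint_positions"].round(0))
for n,f,B in(("top",t,BT),("side",s,BS)):
    for nm,lo,hi in(("white",(0,0,200),(180,40,255)),("red",(0,170,70),(4,255,255)),("orange",(6,170,100),(20,255,255))):
        for b in blobs(f,B,lo,hi)[0]: print(n,nm,b[0],b[1].round(1),b[2])
a=O+A@[.047,.096,.0535];print("pad closed",proj(t,a).round(1),proj(s,a).round(1))
im=[cv2.resize(f["color"][y0:y1,x0:x1],(360,360*(y1-y0)//(x1-x0)),interpolation=2) for f,(x0,y0,x1,y1) in((t,BT),(s,(255,160,360,270)))]
H=max(i.shape[0] for i in im);cv2.imwrite(sys.argv[1],np.hstack([cv2.copyMakeBorder(i,0,H-i.shape[0],0,0,0) for i in im]))
E
python3 look.py pics/p3.png
```

```text
[0.5822 0.2005 0.1865] [178.8  -1.    7.6] [-0.5 -0.3 -0. ] 0.054029631588414756 [ -7.  35. -24.  90.  18.  58. -30.]
top white 243 [330.8 192.1] [299 186  60  14]
top white 410 [329.1 207.8] [318 196  24  24]
top white 42 [382.  210.1] [378 205   7  12]
top red 17 [334.9 205.4] [331 204  10   4]
top orange 107 [291.2 198.9] [286 194  12  11]
side white 219 [303.5 208.9] [294 202  21  15]
side red 15 [318.9 179.9] [315 179   9   3]
side red 23 [307.4 215.7] [304 210   6  12]
side red 11 [315.9 221.4] [315 220   3   4]
side orange 49 [311.9 196.3] [308 193   9   8]
pad closed [291.5 199.6] [312.5 197.1]
```

View pics/p3.png

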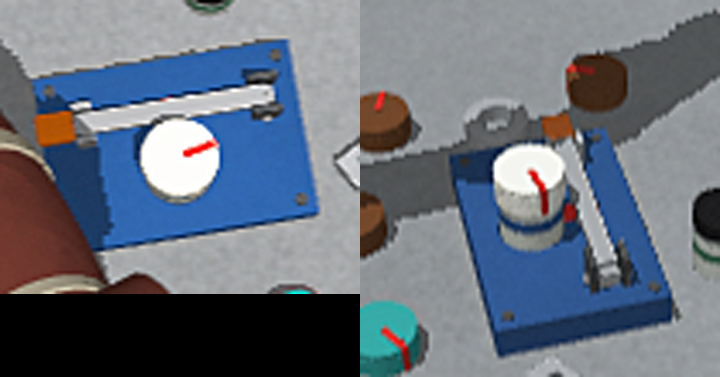

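The latch is home: the pad is within 1 px of its predicted closed position in both views, and the cap has not moved. Next I'll move over the cap.

Request:
drive_tool(
  targets=[100,-0.018,-0.055,0,0,100,-0.018,-0.055,0,0,100,-0.018,-0.055,0,0,100,-0.016,-0.048,-0.01,0,100,0,0,-0.02,0,100,0,0,0,0],
)

```text
t: 5.5
ee_pos: [0.5023, -0.0333, 0.1544]
eef_rot: [178.1, -0.5, 6.7]
wrist_force: [-0.4, -0.1, -0.3]
width: 0.0933
```

Request:
drive_tool(
  targets=[100,0.0065,0.0145,-0.02,2,100,0,0,-0.03,0,100,0,0,-0.018,0],
)

```text
t: 5.88
ee_pos: [0.5104, -0.0211, 0.0881]
eef_rot: [177.9, -0.8, 8.6]
wrist_force: [-0.6, -0.9, 0.1]
width: 0.0932
```

Request:
drive_tool(
  targets=[100,-0.001,0.002,-0.009,0,60,0,0,0,0,30,0,0,0,0,30,0,0,0,0,30,0,0,0,0],
)

```text
t: 6.5
ee_pos: [0.5099, -0.0194, 0.0809]
eef_rot: [177.8, -0.9, 8.6]
wrist_force: [-0.3, 0.5, -2.0]
width: 0.06
```

Request:
drive_tool(
  targets=[0,0,0,0.0005,8,0,0,0,0.0005,8,0,0,0,0.0005,8],
)

```text
t: 6.88
ee_pos: [0.5108, -0.0204, 0.0822]
eef_rot: [177.8, -1.0, 33.0]
wrist_force: [1.5, 0.2, -4.1]
width: 0.06
```

```bash
python3 look.py pics/p4.png|head -9; python3 -c "
from rig import r;s=r.read_state();print(s['ft_torque'],s['joint_positions'])"
```

```text
[ 0.5104 -0.0204  0.082 ] [177.8  -0.9  32.8] [ 0.1  0.6 -4.3] 0.06009215602274989 [ 17.  36. -27. 114.  30.  35.   2.]
top white 33 [300.7 197.5] [298 195   8   6]
top white 20 [382.6 208.2] [380 205   5   8]
top white 54 [276.8 221.5] [275 213   5  18]
top orange 108 [291.1 198.8] [285 194  13  11]
side red 16 [310.1 213.7] [305 209   8  12]
side red 11 [315.9 221.4] [315 220   3   4]
side orange 10 [309.1 196.2] [308 194   3   5]
pad closed [291.5 199.6] [312.5 197.1]
[ 0.17019468 -0.15965411 -0.00579807] [ 17.19218264  35.67875664 -27.3050294  114.13923846  30.42576253
  35.29355786   2.18517454]
```

```bash
cat > ang.py <<'E'
from h import *
s=cam("side")
def bl():
    m=[b for b in blobs(s,(290,195,322,225),(0,150,60),(6,255,255),6)[0]]
    for b in m:print(b[0],b[1].round(1),b[2])
bl()
for a in range(-70,60,10):
    u=np.array([np.cos(np.radians(a)),np.sin(np.radians(a)),0]);c=np.array([.5088,-.019,.102])
    print(a,*[proj(s,c+u*k).round(1) for k in(.018,.03)],proj(s,c+u*.03-[0,0,.014]).round(1))
st=r.read_state();print(st["ft_torque"],st["wrist_force"],st["ee_pos"],st["eef_rot"])
E
python3 ang.py
```

```text
18 [309.9 213.3] [305 209   8  11]
11 [315.9 221.4] [315 220   3   4]
-70 [306.5 212.4] [308.2 215. ] [308.4 218.5]
-60 [307.5 212. ] [309.8 214.3] [310.  217.9]
-50 [308.3 211.5] [311.3 213.5] [311.4 217. ]
-40 [309.  210.9] [312.4 212.5] [312.6 216. ]
-30 [309.6 210.3] [313.4 211.4] [313.5 214.9]
-20 [310.  209.6] [314.  210.2] [314.1 213.7]
-10 [310.2 208.8] [314.3 209. ] [314.4 212.5]
0 [310.2 208.1] [314.3 207.8] [314.4 211.3]
10 [310.  207.4] [314.  206.6] [314.1 210.1]
20 [309.6 206.7] [313.4 205.4] [313.5 208.9]
30 [309.1 206.1] [312.5 204.4] [312.6 207.9]
40 [308.4 205.5] [311.3 203.5] [311.5 207. ]
50 [307.6 205.1] [310.  202.8] [310.1 206.3]
[ 0.13668667 -0.08167076 -0.00333213] [-0.34876579  0.50953348 -3.82668466] [ 0.51018607 -0.02041851  0.08199018] [177.81865506  -0.90512986  32.73569555]
```

View pics/p4.png

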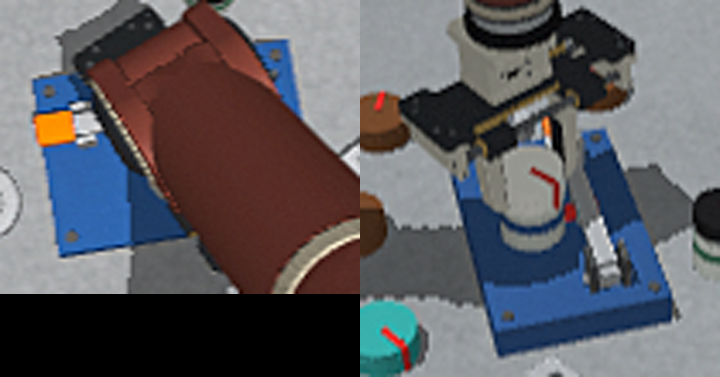

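The cap turned with the grip: the red line went from -66° to about -42°. I'll keep turning towards the lug at about +10°.

Request:
drive_tool(
  targets=[0,0,0,0.0004,8,0,0,0,0.0004,8,0,0,0,0.0004,8,0,0,0,0.0004,8],
)

```text
t: 7.52
ee_pos: [0.5092, -0.0193, 0.0834]
eef_rot: [178.0, -0.9, 64.9]
wrist_force: [-0.2, 0.3, -1.4]
width: 0.0601
```

Request:
drive_tool(
  targets=[0,0,0,0.0004,7,0,0,0,0.0004,7,0,0,0,0.0004,6],
)

```text
t: 7.9
ee_pos: [0.51, -0.02, 0.0855]
eef_rot: [177.9, -0.8, 85.1]
wrist_force: [-0.0, 0.7, 0.0]
width: 0.0601
```

```bash
python3 ang.py; python3 look.py pics/p5.png|grep -v white
```

```text
11 [315.9 221.4] [315 220   3   4]
-70 [306.5 212.4] [308.2 215. ] [308.4 218.5]
-60 [307.5 212. ] [309.8 214.3] [310.  217.9]
-50 [308.3 211.5] [311.3 213.5] [311.4 217. ]
-40 [309.  210.9] [312.4 212.5] [312.6 216. ]
-30 [309.6 210.3] [313.4 211.4] [313.5 214.9]
-20 [310.  209.6] [314.  210.2] [314.1 213.7]
-10 [310.2 208.8] [314.3 209. ] [314.4 212.5]
0 [310.2 208.1] [314.3 207.8] [314.4 211.3]
10 [310.  207.4] [314.  206.6] [314.1 210.1]
20 [309.6 206.7] [313.4 205.4] [313.5 208.9]
30 [309.1 206.1] [312.5 204.4] [312.6 207.9]
40 [308.4 205.5] [311.3 203.5] [311.5 207. ]
50 [307.6 205.1] [310.  202.8] [310.1 206.3]
[ 0.11872839 -0.17181303  0.03651066] [ 0.7110364   0.13727414 -0.68234531] [ 0.51006891 -0.02014411  0.08544726] [177.85986933  -0.78543387  85.22620655]
[ 0.5099 -0.0199  0.0854] [177.9  -0.8  84.9] [ 0.5  0.1 -0.7] 0.060101782774145074 [ 28.  39. -43. 114.  41.  41.  44.]
top orange 61 [288.7 198.9] [285 195   8  10]
side red 14 [318.8 179.8] [315 179   9   3]
side red 10 [315.8 221.5] [315 220   3   4]
side orange 10 [320.8 176.9] [317 176   9   3]
pad closed [291.5 199.6] [312.5 197.1]
```

View pics/p5.png

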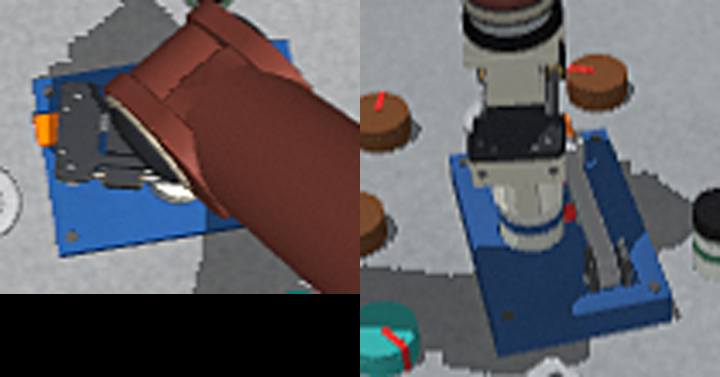

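The red line is now hidden, but the grip turned 76.4°, TCP z rose from 0.081 to 0.0854, and the force is about zero, so the threads have let go. Lifting straight up.

Request:
drive_tool(
  targets=[0,0,0,0.01,0,0,0,0,0.015,0,0,0,0,0.015,0],
)

```text
t: 8.43
ee_pos: [0.5094, -0.0197, 0.1276]
eef_rot: [178.0, -0.7, 84.7]
wrist_force: [0.3, -0.0, -0.9]
width: 0.0601
```

Request:
drive_tool(
  targets=[0,0,0,0.0,0],
)

```text
t: 8.55
ee_pos: [0.5103, -0.0196, 0.1294]
eef_rot: [177.8, -0.7, 84.6]
wrist_force: [-0.0, 0.0, -0.0]
width: 0.0602
```

Request:
drive_tool(
  targets=[0,-0.0007,0.0003,-0.004,0,0,0,0,0,0,0,0,0,0,0],
)

```text
t: 8.93
ee_pos: [0.5087, -0.0197, 0.1245]
eef_rot: [177.9, -0.7, 84.6]
wrist_force: [-0.0, 0.2, -0.7]
width: 0.0601
```

Run:
```python
from h import *
from plan import A,O
s=cam("side");st=r.read_state();print(st["ee_pos"].round(4),st["eef_rot"].round(1),st["wrist_force"].round(1),st["width"],np.abs(st["joint_vel"]).max())
for z in(.096,.116,.144):print(z,proj(s,[.5088,-.019,z]).round(1))
crop(s,(265,155,355,260),"pics/p6.png",5.5)
```

```text
[ 0.5086 -0.0197  0.1245] [177.9  -0.7  84.6] [ 0.5 -0.4  0.1] 0.059906250420300476 0.15821514152741117
0.096 [304.1 210.1]
0.116 [303.7 205. ]
0.144 [303.3 197.7]
```

View pics/p6.png

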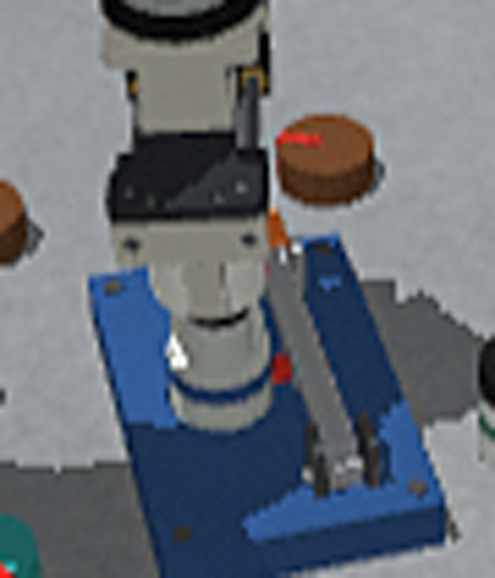

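The last crop shows the cap held clear, with the neck visible beneath it (lower edge at about pixel (305,213), as expected for 2 cm clearance). The canister is still seated and the bar is level over the red lug.

```bash
python3 -c "
from rig import r;print(r.finish_job())"
```

```text
the job is handed in; nothing more can be done
None
```

I handed the job in at about 9 s, holding the cap still about 2 cm above the canister's mouth, with the canister latched down in the holder.

- **Latch:** I pushed the bar down until it stopped at 60.6 mm (fully closed is 60.5 mm) under about 13 N. The pad was then within 1 px of its predicted closed position in both views. The last picture still shows the bar level over the red lug.
- **Cap:** I gripped it at 60 mm width and turned it about 76° anticlockwise. That should put the red line within a few degrees of the lug. The cap had risen about 4 mm and the force was near zero before I lifted it straight up.
- **Final state:** The tool was at (0.5086, -0.0197, 0.1245), about 1 mm from the canister's axis. The cap's lower edge was about 20 mm above the mouth, at near-zero wrist force and still gripped.

Some checks fell short:
- **Tilt:** The tool ended about 2° off vertical, from orientation drift I could not correct. I did not measure the cap's own tilt.
- **Red line:** The gripper hid it at the end. Its final angle comes from the tool rotation, after a picture partway through showed the cap turning with the grip.
- **Bystanders:** I never approached the gauges, tools or look-alike caps, but I did not check each one again at the end.

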